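# Mount the bench pin in its holder

## Robot

A 6-joint arm with a two-finger parallel gripper is mounted at the origin on the work surface. World frame = base frame: x ahead of the robot, y to its left, z up, the work surface at z = 0. Lengths are in m, angles in rad, forces in N, time in s.
With the tool pointing down it reaches from about 0.4 to 0.825 m from the base axis. Payload 7 kg.
Tool frame: the origin (TCP) lies between the finger pads; the fingertips stand 17 mm ahead of it and the grasp point (between the pads) lies 2 mm behind it; z points along the fingers, y is the line along which they close (so a half turn about z gives the same grasp; the last joint's range is limited). The gripper opens to 88 mm and grips with 3 to 60 N. Pads are 19 mm wide; open, the fingers measure 130 mm over their backs; the gripper's body (78 mm by 193 mm) begins 47 mm behind the grasp point.
Start: joints at [1.455, 0.359, 0.012, 0, -1.224, -0.288], TCP at [0.265, 0.621, 0.244] pointing down, gripper open.
Joint ranges: [-3.07, 3.07], [-1.43, 2.12], [-1.02, 1.25], [-3.03, 1.67], [-3.05, -0], [-3.03, 3.03]. Speed limits (rad/s): [2.39, 2.39, 3.01, 3.14, 3.14, 3.14].

## Interface

Orientations are given as [roll, pitch, yaw] about the fixed x, y, z axes, in that order (R = Rz(yaw) Ry(pitch) Rx(roll)).
In Python, from station import status, eyes, close_job gives the robot as it stands.
- The arm moves only by the tool drive_tool, never from a script. Its arguments are lists of equal length, an entry for each row: "translation": the shift along the world's x, y, z scaled (see below), a list of three; "delta_rot": the turn, a rotation vector about the world's x, y, z scaled (see below), a list of three. In form: {"translation": [[x, y, z], ...], "delta_rot": [[wx, wy, wz], ...]}. A call has exactly 8 rows; each row shifts and turns the commanded pose from where the row before left it; what a row does not reach is not made up. The controller multiplies each number of a shift by 40 mm and each number of a turn by 0.1 rad. A row lasts 1/10 s, in which the tool goes at most 50 mm and 8.59 degrees, less where a joint would pass 70% of its speed; a pose out of reach is approached as far as the arm can. A call with a number of a shift or a turn outside -1 to 1 is refused whole. A call with a gripper value outside its range is refused whole. "claw" is the opening, from 0 (shut) to 1 (fully open), set as the call begins (left out, the last holds). The fingers move at their own pace and stop on an object; "newtons" is the grip in N (left out, the last holds). Time passes only in rows, so rows that do not move let the fingers close, or fill a call up. It gives the time, the measured TCP pose, the force, the opening and the grip force at its end, in the units of the state.
- status.observe(): the state, without advancing time (a new reading comes with each control period).
- eyes.capture(name): name is "scene" or "top" or "wrist"; returns the picture (480x640x3 uint8, red, green, blue); there is no depth.
- eyes.camera_model(name): a dict with "fx", "fy", "cx", "cy" (pixels), "xyz" and "orientation" of the camera in the world; the wrist camera has in their place "tool_from_camera" (4x4, takes a point from camera to tool coordinates, whose origin is the TCP and whose axes are the flange's). Camera axes: x right, y down, z forward; pixel columns grow to the right and rows downward; lengths in m; the calibration is good to about 2 mm. A picture is of the moment at which its call begins: read the wrist's pose just before it. camera_model takes no time and is no camera call.
- close_job(): hands the job in; it is judged then, once.
The state is a dict: "time_s": time; "joint_positions": joint angles; "joint_vel": joint speeds; "joint_efforts": joint torques, N m; "position": TCP position; "tool_rot": TCP orientation; "ft_force": force on the tool from outside, world axes, zero at the start; "wrist_torque": the same for the moment, N m; "grip_width": opening from 0.0 (shut) to 1.0 (fully open); "finger_force": force on a finger pad.
Only numpy, scipy, OpenCV 4.12 (cv2) and the standard library are available. Lean on these libraries where they do the work, as an engineer would, in place of code of your own. Each camera call takes 0.05 s, during which the arm holds its last target. There are 200 camera calls.

## Task

Mount the bench pin with the narrow tang in the holder on the carving bench: swing the clamp lever fully to its released position, slide the tang straight into the slot until you feel it come up solidly against the stop hidden inside, then swing the clamp lever all the way round to lock the pin there. The other pin, which is too wide for the slot, and the other tools and carvings stay where they are.

Things in the scene. Friction and masses are not known exactly. Their poses are not given: they have to be found in the camera images.
- pin_grip (a point): The pin to mount, beech, 166 mm long, 24 mm high, 90 g, lying flat: tang 26 mm wide, 100 mm long; then a head 46 mm wide: solid for 36 mm, then two prongs 30 mm long with a notch between. Point: centre of the head's solid part, 12 mm above the underside, the place to grip. x axis along the pin to the tang's tip, 118 mm ahead; y across; z up. Tail end 48 mm behind.
- pin_tip (a point): End of that pin's tang: centre of its end face, 12 mm above the underside. Axes as pin_grip. The last 8 mm of the tang is eased to 21 mm wide and 20 mm high.
- wide_pin_center (a point): The other pin, not wanted: same beech, length, height and notched head, but 46 mm wide along its whole length, without a narrow tang, so it cannot enter the slot. Point at the middle of its length, half-way up (12 mm); x axis towards its plain end.
- holder: Wooden block with steel top plate, screwed to the bench: 110 mm long, 52 mm high, reaching 40 mm right and 52 mm left of the slot's middle line. Origin under the middle of slot line and length; x axis into the slot, y left, z up. A level steel lip 24 mm wide, as high as the slot's floor, reaches 49 mm out in front of the mouth to carry the pin, then ramps down to the bench within 12 mm.
- slot_mouth (a point): Mouth of the blind slot: middle of the slot's floor at the mouth, 10 mm above the bench (a pin in the slot has its underside there). x axis level into the slot, y left across it, z up. Slot 29 mm wide, 27 mm high. Flared steel cheeks at its sides and top reach 14 mm out and widen it by about 6 mm each side. In front there is only the lip.
- stop_face (a point): Middle of the face of the hidden steel stop in the slot, 12 mm above the slot's floor; axes as slot_mouth. It cannot be seen. It is rigid and fixed 60 to 85 mm inside the mouth, differently each time, so part of the tang stays outside. The tang's tip must rest against it.
- lever (a joint): Clamp lever angle about a vertical pivot, rad: 0 = released, handle to the slot's left (its +y); 1.57 = locked, handle parallel to the slot, pointing out over the mouth's side (its -x); anticlockwise from above. Starts at or near locked. Stiff (about 2 N at the handle), stays where left. Its cam enters the slot beyond 0.8 rad, blocks it when empty, and near locked presses the pin sideways and inward.
- lever_post (a point): The lever's handle: an upright black round post 16 mm in diameter, 36 mm tall, from 61 to 97 mm above the bench. Point at its middle, 79 mm above the bench. It runs on a circle of radius 70 mm about lever_pivot, over the holder's top.
- lever_pivot (a point): The lever's vertical pivot axis, at 58 mm above the bench; 40 mm inside the mouth and 33 mm left of the slot's middle line. Axes as slot_mouth.
- bur_block: Bystander: wooden block 80 x 120 x 40 mm with rotary burs standing in it, about 80 mm high in all; origin under its centre.
- wrench: Bystander: steel wrench 190 mm long lying on the bench; origin at its underside.
- carving: Bystander: small carved figure, 60 mm wide, 115 mm tall; origin under its centre.
Not all that is in view belongs to the job. What is shaped like the holder but turquoise or yellow is not meant.

How it is judged:
On the way, in this order (a step that is already met when the one before it is completed fails the run):
1. the clamp lever is released (below 0.25 rad) (value of joint lever below 0.25 rad), for 0.1 s.
2. the narrow-tang pin is in the slot and pressed against the hidden stop with more than 1 N, the lever still released (x of pin_tip in the frame of stop_face above -0.0025 m and contact force between pin and stop above 1 N and value of joint lever below 0.4 rad and y of pin_tip in the frame of slot_mouth between -0.004 and 0.004 m and z of pin_tip in the frame of slot_mouth between 0.005 and 0.022 m and angle between the x axis of pin_tip and the x axis of slot_mouth, either way round below 0.1 rad).
3. the clamp lever is locked (above 1.4 rad) (value of joint lever above 1.4 rad), for 0.1 s.
At the end, for the whole second after the job is handed in: The narrow-tang pin lies straight in the slot (within 0.1 rad of its direction, tip within 4 mm of its middle line and 5 to 22 mm above its floor), its tip within 2.5 mm of the hidden stop, the clamp lever locked beyond 1.4 rad, everything at rest and released (x of pin_tip in the frame of stop_face above -0.0025 m and y of pin_tip in the frame of slot_mouth between -0.004 and 0.004 m and z of pin_tip in the frame of slot_mouth between 0.005 and 0.022 m and angle between the x axis of pin_tip and the x axis of slot_mouth, either way round below 0.1 rad and value of joint lever above 1.4 rad and linear speed of pin below 0.01 m/s and velocity of joint lever below 0.05 rad/s); the robot touches nothing.
It fails at once if the wide pin, bur block, wrench or carving is moved more than 25 mm (distance of any of wide_pin_center, bur_block, wrench, carving from where it was at the start of the episode above 0.025 m).
It also fails if it takes over 72 s, if anything falls off the work surface, if the arm or the gripper's body presses on something with over 40 N, if the wrist force passes 120 N, or if a joint passes its speed limit or range.

## Working session

There is one attempt and no reset: what is moved stays moved. The work goes in short steps, Python scripts to look and compute and a tool call to move; the robot and the scene stay as the last step left them, time stands still between calls to the robot, and variables do not carry over. Pictures are saved under pics/ and viewed, at most 10 in all, crops included, and the job is handed in when it is done.

Besides the shell and the picture viewer there is one more tool, called as name(argument=value, ...), one argument or row to a line, values as JSON. drive_tool: Moves the arm, as the interface text tells. Its arguments: {"type":"object","properties":{"translation":{"type":"array"},"delta_rot":{"type":"array"},"claw":{"type":"number"},"newtons":{"type":"number"}},"required":["translation","delta_rot"]}

```bash
mkdir -p pics; python3 - <<'E'
from station import status, eyes
import cv2, json
s=status.observe(); print(s)
for n in ("scene","top","wrist"):
    im=eyes.capture(n); cv2.imwrite(f"pics/{n}0.png",im[:,:,::-1]); print(n,eyes.camera_model(n))
E
```

```text
{'time_s': 0.0, 'joint_positions': array([ 1.45510868e+00,  3.59413667e-01,  1.10205057e-02, -3.43542649e-04,
       -1.22411807e+00, -2.88094775e-01]), 'joint_vel': array([ 0.00105441,  0.0019984 , -0.00089763,  0.00055009, -0.00137197,
       -0.00173418]), 'joint_efforts': array([-2.69040044e-05, -5.82719100e+01,  2.93063825e+01,  6.99740812e+00,
        6.98815507e-03, -1.63716059e-04]), 'position': array([0.265051  , 0.62025568, 0.24258986]), 'tool_rot': array([ 3.13985666e+00, -1.77657751e-04, -4.03899270e-01]), 'ft_force': array([ 0.19785318, -0.14559279,  1.18815823]), 'wrist_torque': array([ 0.00327938, -0.00265291, -0.00049567]), 'finger_force': 0.0, 'grip_width': 1.00014344159572}
scene {'fx': 565.6169364700763, 'fy': 565.6169364700763, 'cx': 306.7417381602935, 'cy': 244.62076028040184, 'xyz': array([ 1.06834379, -0.69728245,  1.08115086]), 'orientation': array([-2.38731086, -0.00539685,  0.62880121])}
top {'fx': 456.77599972877937, 'fy': 456.77599972877937, 'cx': 325.02637853523953, 'cy': 235.22752636418912, 'xyz': array([0.32129027, 0.04787362, 1.00085616]), 'orientation': array([-2.90010459,  0.00513387, -1.62902658])}
wrist {'fx': 416.8959782047165, 'fy': 416.8959782047165, 'cx': 320.3135699481567, 'cy': 232.61147423739368, 'tool_from_camera': array([[-5.87157938e-04, -9.60650417e-01, -2.77759666e-01,
         7.48468937e-02],
       [ 9.99999821e-01, -5.31835621e-04, -2.74516899e-04,
        -1.21128663e-04],
       [ 1.15992289e-04, -2.77759777e-01,  9.60650557e-01,
        -1.42108648e-01],
       [ 0.00000000e+00,  0.00000000e+00,  0.00000000e+00,
         1.00000000e+00]])}
```

View pics/top0.png

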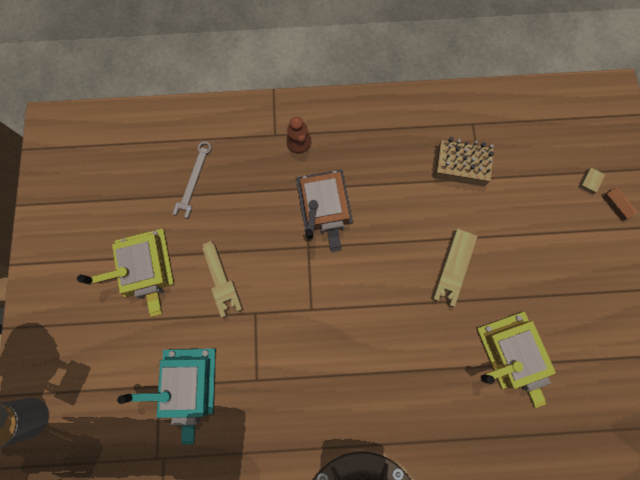

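View pics/scene0.png

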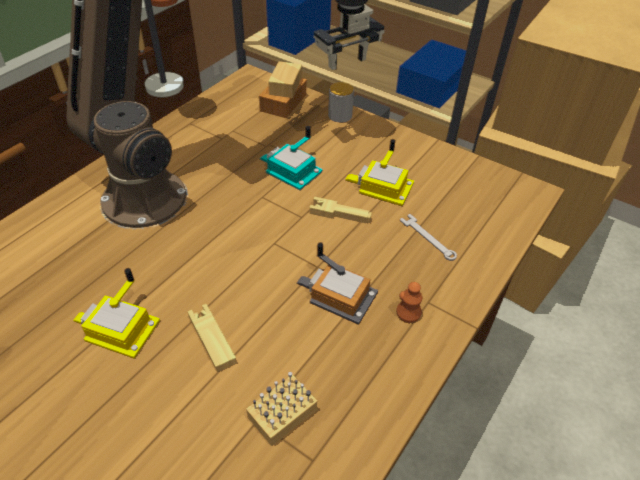

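The top picture shows the wooden holder near (325,200) with its lip at (335,240) pointing towards the robot, the pivot at (313,205) and the post at (310,233). The narrow pin has its tang tip at (208,245) and head at (226,300), and the wide pin is at (456,268). The scene view agrees with this.

```bash
cat > h.py <<'E'
import numpy as np, cv2
from scipy.spatial.transform import Rotation as R
from station import status, eyes
def cam(n, s=None):
    m=eyes.camera_model(n)
    if n=="wrist":
        s=s or status.observe(); T=np.array(m["tool_from_camera"])
        Rt=R.from_euler("xyz",s["tool_rot"]).as_matrix()
        return m,Rt@T[:3,:3],Rt@T[:3,3]+s["position"]
    return m,R.from_euler("xyz",m["orientation"]).as_matrix(),np.array(m["xyz"])
def ray(c,px,z):
    m,Rc,o=c; px=np.atleast_2d(np.array(px,float))
    d=np.c_[(px[:,0]-m["cx"])/m["fx"],(px[:,1]-m["cy"])/m["fy"],np.ones(len(px))]@Rc.T
    return (o+d*((z-o[2])/d[:,2])[:,None])
def proj(c,P):
    m,Rc,o=c; q=(np.atleast_2d(P)-o)@Rc
    return np.c_[q[:,0]/q[:,2]*m["fx"]+m["cx"],q[:,1]/q[:,2]*m["fy"]+m["cy"]]
E
python3 - <<'E'
from h import *
c=cam("top")
for n,p,z in [("lip end",(335,246),.005),("plate c",(323,199),.052),("post top",(309,234),.097),("post bottom?",(313,205),.062),
 ("tang tip",(208,245),.024),("head solid",(224,294),.024),("notch",(228,304),.024),("wide",(456,268),.024),("carv",(297,150),0),("wrench",(205,148),0),("wrench",(182,211),0)]:
    print(n,ray(c,p,z).round(4))
a=cv2.imread("pics/top0.png")
cv2.imwrite("pics/crop1.png",np.hstack([cv2.resize(a[160:260,280:370],None,fx=5,fy=5,interpolation=cv2.INTER_CUBIC)[:500],cv2.resize(a[235:325,185:255],None,fx=5,fy=5,interpolation=cv2.INTER_CUBIC)[:450].copy() if 0 else cv2.resize(a[230:330,190:250],None,fx=5,fy=5,interpolation=cv2.INTER_CUBIC)]))
E
```

```text
lip end [[0.5404 0.0179 0.005 ]]
plate c [[0.6364 0.0388 0.052 ]]
post top [[0.5483 0.072  0.097 ]]
post bottom? [[0.6208 0.0612 0.062 ]]
tang tip [[0.555  0.2965 0.024 ]]
head solid [[0.4455 0.262  0.024 ]]
notch [[0.4237 0.2536 0.024 ]]
wide [[ 0.4721 -0.2394  0.024 ]]
carv [[0.779  0.0928 0.    ]]
wrench [[0.7973 0.3104 0.    ]]
wrench [[0.6442 0.3623 0.    ]]
```

View pics/crop1.png

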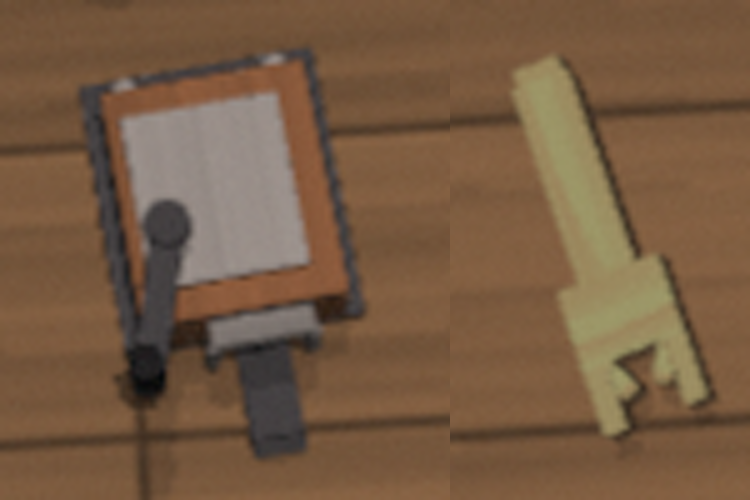

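The crop confirms it: post top near (309,233), lever hub (313,205), lip end about (335,248), and the notched head end of the narrow pin towards the robot. Next I move the wrist camera over the area.

drive_tool(
  translation=[
    [0.52,-0.72,0],
    [0.52,-0.72,0],
    [0.52,-0.72,0],
    [0.52,-0.72,0],
    [0.52,-0.72,0],
    [0.52,-0.72,0],
    [0.52,-0.72,0],
    [0.52,-0.72,0],
  ],
  delta_rot=[
    [0,0,0.25],
    [0,0,0.25],
    [0,0,0.25],
    [0,0,0.25],
    [0,0,0.25],
    [0,0,0.25],
    [0,0,0.25],
    [0,0,0.25],
  ],
)

```text
time_s: 0.95
position: [0.4321, 0.3889, 0.2434]
tool_rot: [3.141, 0.0, -0.203]
ft_force: [0.7, 0.6, 0.5]
grip_width: 1.004
finger_force: 0.0
```

drive_tool(
  translation=[
    [0.52,-0.72,0],
    [0.52,-0.72,0],
    [0.52,-0.72,0],
    [0.52,-0.72,0],
    [0.52,-0.72,0],
    [0.52,-0.72,0],
    [0.52,-0.72,0],
    [0.1,-0.1,0],
  ],
  delta_rot=[
    [0,0,0.25],
    [0,0,0.25],
    [0,0,0.25],
    [0,0,0.25],
    [0,0,0.25],
    [0,0,0.25],
    [0,0,0.25],
    [0,0,0.25],
  ],
)

```text
time_s: 1.75
position: [0.5825, 0.1818, 0.243]
tool_rot: [3.141, 0.001, -0.006]
ft_force: [-1.0, -0.3, 0.2]
grip_width: 0.999
finger_force: 0.0
```

drive_tool(
  translation=[
    [0,0,0],
    [0,0,0],
    [0,0,0],
    [0,0,0],
    [0,0,0],
    [0,0,0],
    [0,0,0],
    [0,0,0],
  ],
  delta_rot=[
    [0,0,0],
    [0,0,0],
    [0,0,0],
    [0,0,0],
    [0,0,0],
    [0,0,0],
    [0,0,0],
    [0,0,0],
  ],
  claw=0.45,
)

```text
time_s: 2.55
position: [0.5812, 0.1848, 0.2436]
tool_rot: [-3.142, -0.0, -0.004]
ft_force: [-0.4, 0.2, 0.0]
grip_width: 0.455
finger_force: 0.0
```

```bash
python3 - <<'E'
from h import *
s=status.observe(); print(s["time_s"],s["position"],s["tool_rot"],s["joint_positions"],s["ft_force"])
im=eyes.capture("wrist"); cv2.imwrite("pics/w1.png",im[:,:,::-1])
E
```

```text
2.55 [0.58116139 0.18477306 0.24359398] [-3.14158417e+00 -1.10006222e-05 -3.67247640e-03] [ 6.27776607e-01  2.52454890e-01 -1.38571886e-01 -3.81756145e-07
 -1.17975566e+00  9.39347388e-01] [-0.39285272  0.21321899  0.0348643 ]
```

View pics/w1.png

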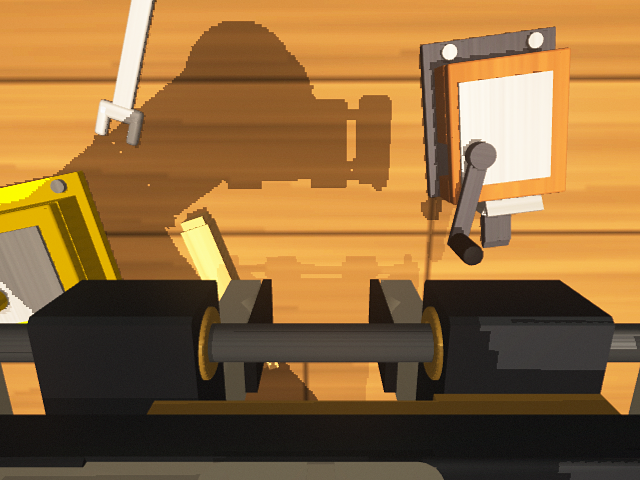

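The wrist view shows the holder's orange top with corners (447,66), (569,48) and (566,190), the hub at (481,155) and the post top at (471,254). The tang tip is at (190,222), and the pin's head is hidden by the fingers.

```bash
python3 - <<'E'
from h import *
im=cv2.imread("pics/w1.png"); c=cam("wrist")
hsv=cv2.cvtColor(im,cv2.COLOR_BGR2HSV)
# block top incl. plate: corners by hand -> metric check
P=ray(c,[(447,66),(569,48),(566,190)],.052); print(P.round(4)); print("width",np.linalg.norm(P[0]-P[1]),"len",np.linalg.norm(P[1]-P[2]))
ux=P[1]-P[2]; a1=np.arctan2(ux[1],ux[0]); uy=P[0]-P[1]; a2=np.arctan2(-uy[0],uy[1]); print("yaw",a1,a2)
# plate edges by min area rect
w=((hsv[...,1]<30)&(hsv[...,2]>200)).astype(np.uint8); w[:60]=0;w[200:]=0;w[:,:440]=0;w[:,575:]=0
n,l,st,ce=cv2.connectedComponentsWithStats(w); i=1+st[1:,4].argmax()
ys,xs=np.where(l==i); Q=ray(c,np.c_[xs,ys],.052)[:,:2]; hull=cv2.convexHull((Q*1e4).astype(np.float32)); print("plate",cv2.minAreaRect(hull))
print("hub",ray(c,(481,155),.064),"post top",ray(c,(471,254),.097))
ct=cam("top"); print("top: hub",ray(ct,(313,204.7),.064),"post top",ray(ct,(309.3,234),.097))
y=np.array(P); print("lip",ray(c,[(483,246),(510,243)],.01))
E
```

```text
[[ 0.6888  0.09    0.052 ]
 [ 0.7008  0.0009  0.052 ]
 [ 0.5947 -0.0138  0.052 ]]
width 0.08989784847129774 len 0.10709688523540498
yaw 0.13739062409245623 0.13405472281507014
plate ((6416.20458984375, 405.52099609375), (796.2974243164062, 697.601318359375), 6.9974365234375)
hub [[0.62416751 0.06238649 0.064     ]] post top [[0.55590124 0.0748906  0.097     ]]
top: hub [[0.62087873 0.06110347 0.064     ]] post top [[0.54828216 0.07142033 0.097     ]]
lip [[0.53367122 0.03124807 0.01      ]
 [0.53654332 0.00605651 0.01      ]]
```

The holder is at yaw about 0.13, mouth about (0.588, 0.026) and pivot about (0.6234, 0.063). The hub reading agrees with that, and the post sits at the expected 69 mm radius with the lever near 1.27 rad. I'll go to the post with the tool x axis along the lever.

drive_tool(
  translation=[
    [-0.083,-0.344,-0.324],
    [-0.083,-0.344,-0.324],
    [-0.083,-0.344,-0.324],
    [-0.083,-0.344,-0.324],
    [-0.083,-0.344,-0.324],
    [-0.083,-0.344,-0.324],
    [-0.083,-0.344,-0.324],
    [-0.083,-0.344,-0.324],
  ],
  delta_rot=[
    [0,0,-0.21],
    [0,0,-0.21],
    [0,0,-0.21],
    [0,0,-0.21],
    [0,0,-0.21],
    [0,0,-0.21],
    [0,0,-0.21],
    [0,0,-0.21],
  ],
)

```text
time_s: 3.4
position: [0.5546, 0.074, 0.1395]
tool_rot: [-3.141, -0.0, -0.173]
ft_force: [-0.2, 0.3, -0.0]
grip_width: 0.452
finger_force: 0.0
```

drive_tool(
  translation=[
    [0,0,0],
    [0,0,0],
    [0,0,-0.2],
    [0,0,-0.3],
    [0,0,-0.3],
    [0,0,-0.3],
    [0,0,-0.27],
    [0,0,0],
  ],
  delta_rot=[
    [0,0,0],
    [0,0,0],
    [0,0,0],
    [0,0,0],
    [0,0,0],
    [0,0,0],
    [0,0,0],
    [0,0,0],
  ],
)

```text
time_s: 4.2
position: [0.5535, 0.0742, 0.0829]
tool_rot: [3.14, 0.003, -0.172]
ft_force: [0.2, -0.0, 1.4]
grip_width: 0.451
finger_force: 0.0
```

drive_tool(
  translation=[
    [0,0,0],
    [0,0,0],
    [0,0,0],
    [0,0,0],
    [0,0,0],
    [0,0,0],
    [0,0,0],
    [0,0,0],
  ],
  delta_rot=[
    [0,0,0],
    [0,0,0],
    [0,0,0],
    [0,0,0],
    [0,0,0],
    [0,0,0],
    [0,0,0],
    [0,0,0],
  ],
  claw=0.1,
  newtons=6,
)

```text
time_s: 5.0
position: [0.5548, 0.0746, 0.0855]
tool_rot: [-3.141, -0.0, -0.172]
ft_force: [-0.7, -1.3, 5.4]
grip_width: 0.182
finger_force: 6.0
```

Gripped: the opening reads 16 mm, which is the post's diameter. Now I swing it clockwise along the arc.

drive_tool(
  translation=[
    [0.028,0.134,0],
    [0.039,0.132,0],
    [0.049,0.128,0],
    [0.059,0.124,0],
    [0.069,0.119,0],
    [0.078,0.113,0],
    [0.086,0.107,0],
    [0.095,0.1,0],
  ],
  delta_rot=[
    [0,0,-0.79],
    [0,0,-0.79],
    [0,0,-0.79],
    [0,0,-0.79],
    [0,0,-0.79],
    [0,0,-0.79],
    [0,0,-0.79],
    [0,0,-0.79],
  ],
)

```text
time_s: 5.8
position: [0.5755, 0.1128, 0.0855]
tool_rot: [-3.141, -0.001, -0.807]
ft_force: [0.6, -4.2, 3.7]
grip_width: 0.18
finger_force: 6.0
```

drive_tool(
  translation=[
    [0.102,0.092,0],
    [0.109,0.083,0],
    [0.115,0.075,0],
    [0.121,0.065,0],
    [0.126,0.055,0],
    [0.13,0.045,0],
    [0.133,0.035,0],
    [0.135,0.024,0],
  ],
  delta_rot=[
    [0,0,-0.79],
    [0,0,-0.79],
    [0,0,-0.79],
    [0,0,-0.79],
    [0,0,-0.79],
    [0,0,-0.79],
    [0,0,-0.79],
    [0,0,-0.79],
  ],
)

```text
time_s: 6.6
position: [0.614, 0.1316, 0.0855]
tool_rot: [-3.141, -0.0, -1.439]
ft_force: [-1.2, -2.9, 4.9]
grip_width: 0.181
finger_force: 6.0
```

drive_tool(
  translation=[
    [0,0,0],
    [0,0,0],
    [0,0,0],
    [0,0,0],
    [0,0,0],
    [0,0,0],
    [0,0,0],
    [0,0,0],
  ],
  delta_rot=[
    [0,0,0],
    [0,0,0],
    [0,0,0],
    [0,0,0],
    [0,0,0],
    [0,0,0],
    [0,0,0],
    [0,0,0],
  ],
)

```text
time_s: 7.4
position: [0.6141, 0.1317, 0.0855]
tool_rot: [-3.141, -0.0, -1.435]
ft_force: [3.2, -4.0, 4.6]
grip_width: 0.181
finger_force: 6.0
```

The lever is at about 0 rad. I release it, rise, and move to look at the narrow pin.

drive_tool(
  translation=[
    [0,0,0],
    [0,0,0],
    [0,0,0],
    [0,0,0.79],
    [0,0,0.79],
    [0,0,0.79],
    [0,0,0.79],
    [0,0,0.79],
  ],
  delta_rot=[
    [0,0,0],
    [0,0,0],
    [0,0,0],
    [0,0,0],
    [0,0,0],
    [0,0,0],
    [0,0,0.7],
    [0,0,0.7],
  ],
  claw=0.45,
)

```text
time_s: 8.2
position: [0.613, 0.132, 0.244]
tool_rot: [3.141, 0.0, -1.293]
ft_force: [0.3, 0.8, 0.5]
grip_width: 0.45
finger_force: 0.0
```

drive_tool(
  translation=[
    [-0.206,0.222,0],
    [-0.206,0.222,0],
    [-0.206,0.222,0],
    [-0.206,0.222,0],
    [-0.206,0.222,0],
    [-0.206,0.222,0],
    [-0.206,0.222,0],
    [-0.206,0.222,0],
  ],
  delta_rot=[
    [0,0,1],
    [0,0,1],
    [0,0,1],
    [0,0,1],
    [0,0,1],
    [0,0,1],
    [0,0,1],
    [0,0,1],
  ],
  claw=1,
)

```text
time_s: 9.0
position: [0.5468, 0.2034, 0.2426]
tool_rot: [3.141, 0.001, -0.492]
ft_force: [0.4, 0.5, 0.7]
grip_width: 0.999
finger_force: 0.0
```

drive_tool(
  translation=[
    [-0.206,0.222,0],
    [-0.206,0.222,0],
    [-0.206,0.222,0],
    [-0.206,0.222,0],
    [-0.206,0.222,0],
    [-0.206,0.222,0],
    [-0.206,0.222,0],
    [-0.206,0.222,0],
  ],
  delta_rot=[
    [0,0,1],
    [0,0,1],
    [0,0,1],
    [0,0,1],
    [0,0,1],
    [0,0,1],
    [0,0,1],
    [0,0,1],
  ],
)

```text
time_s: 9.8
position: [0.4809, 0.2743, 0.2426]
tool_rot: [-3.142, 0.001, 0.309]
ft_force: [-0.2, -0.2, -0.0]
grip_width: 1.001
finger_force: 0.0
```

drive_tool(
  translation=[
    [0,0,0],
    [0,0,0],
    [0,0,0],
    [0,0,0],
    [0,0,0],
    [0,0,0],
    [0,0,0],
    [0,0,0],
  ],
  delta_rot=[
    [0,0,0],
    [0,0,0],
    [0,0,0],
    [0,0,0],
    [0,0,0],
    [0,0,0],
    [0,0,0],
    [0,0,0],
  ],
)

```text
time_s: 10.6
position: [0.4818, 0.2739, 0.2431]
tool_rot: [3.142, 0.0, 0.304]
ft_force: [-0.2, -0.5, -0.1]
grip_width: 0.998
finger_force: 0.0
```

```bash
python3 - <<'E'
from h import *
s=status.observe(); print(s["time_s"],s["position"],s["tool_rot"],s["joint_positions"],s["ft_force"])
c=cam("wrist",s); np.save("w2.npy",np.r_[s["position"],s["tool_rot"]])
im=eyes.capture("wrist"); cv2.imwrite("pics/w2.png",im[:,:,::-1])
im=eyes.capture("top"); cv2.imwrite("pics/t2.png",im[:,:,::-1])
E
```

```text
10.6 [0.48183206 0.27385608 0.24305691] [3.14156767e+00 2.98504013e-05 3.03966613e-01] [ 8.70217914e-01  1.61013589e-01 -2.57767294e-01  5.54918768e-06
 -1.15205404e+00  1.00454277e+00] [-0.23605004 -0.53898412 -0.14246689]
```

View pics/w2.png

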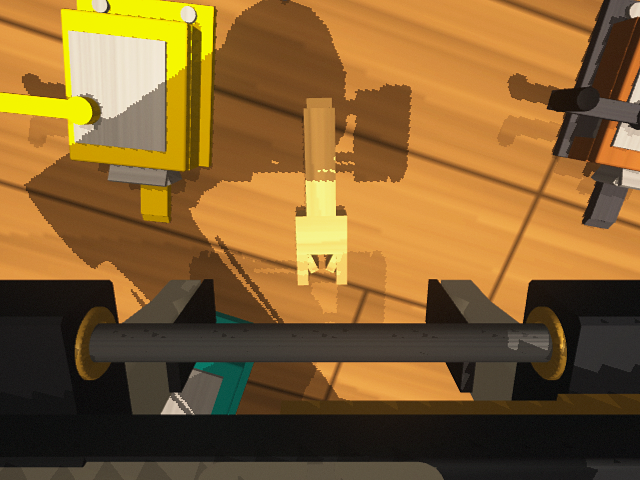

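The wrist view shows the narrow pin centred. Its tip edge is at (319,98), the head front corners at (295,216) and (347,216), and the prong ends at row 285.

```bash
python3 - <<'E'
from h import *
a=np.load("w2.npy"); c=cam("wrist",dict(position=a[:3],tool_rot=a[3:]))
im=cv2.imread("pics/w2.png"); hsv=cv2.cvtColor(im,cv2.COLOR_BGR2HSV)
m=cv2.inRange(hsv,(20,60,90),(35,255,255)); sub=m[:300,280:365]
for r in range(95,295,10):
    x=np.where(m[r,280:365])[0]; print(r,(x.min()+280,x.max()+280,len(x)) if len(x) else None, im[r,320],hsv[r,320])
P=ray(c,[(295,216),(347,216),(303,285),(342,284),(319.5,98),(319.5,108),(306,195),(337,195)],.024); print(P.round(4))
for i,j in [(0,1),(6,7)]: print(np.linalg.norm(P[i]-P[j]))
fr=(P[0]+P[1])/2; d=P[4]-fr; print("front->tip",np.linalg.norm(d),np.arctan2(d[1],d[0]), "tail",np.linalg.norm((P[2]+P[3])/2-fr))
E
```

```text
95 None [ 36  74 117] [ 14 177 117]
105 None [ 65 133 190] [ 16 168 190]
115 None [ 72 144 206] [ 16 166 206]
125 None [ 72 146 206] [ 17 166 206]
135 None [ 70 144 205] [ 16 168 205]
145 None [ 73 148 207] [ 17 165 207]
155 None [ 72 148 208] [ 17 167 208]
165 None [ 68 146 205] [ 17 170 205]
175 None [ 73 150 206] [ 17 165 206]
185 (np.int64(305), np.int64(335), 31) [142 244 247] [ 29 108 247]
195 (np.int64(306), np.int64(335), 30) [139 243 247] [ 29 112 247]
205 (np.int64(306), np.int64(335), 30) [143 243 247] [ 29 107 247]
215 (np.int64(306), np.int64(346), 33) [132 234 247] [ 27 119 247]
225 (np.int64(295), np.int64(346), 52) [128 234 247] [ 27 123 247]
235 (np.int64(296), np.int64(346), 51) [140 243 247] [ 29 110 247]
245 (np.int64(296), np.int64(346), 51) [123 230 247] [ 26 128 247]
255 (np.int64(297), np.int64(346), 30) [ 72 159 227] [ 17 174 227]
265 (np.int64(297), np.int64(346), 38) [ 62 136 204] [ 16 178 204]
275 (np.int64(298), np.int64(346), 20) [ 32  74 112] [ 16 182 112]
285 None [ 62 140 212] [ 16 180 212]
[[0.4616 0.2915 0.024 ]
 [0.4755 0.2472 0.024 ]
 [0.4001 0.2656 0.024 ]
 [0.412  0.231  0.024 ]
 [0.5638 0.3005 0.024 ]
 [0.5562 0.2982 0.024 ]
 [0.4827 0.2876 0.024 ]
 [0.4909 0.2616 0.024 ]]
0.046357035210104744
0.02724392267345896
front->tip 0.10016240285614322 0.31618027763758344 tail 0.06595027516026979
```

The lengths check out: 46.4 mm head width, 100.2 mm from head front to tip and 66 mm to the tail. The grip point is (0.4516, 0.2637) at yaw 0.317, so I grasp there.

drive_tool(
  translation=[
    [-0.1,-0.034,-0.8],
    [-0.1,-0.034,-0.8],
    [-0.1,-0.034,-0.8],
    [-0.1,-0.034,-0.8],
    [-0.1,-0.034,-0.8],
    [-0.1,-0.034,-0.8],
    [-0.1,-0.034,-0.5],
    [-0.055,-0.017,-0.2],
  ],
  delta_rot=[
    [0,0,0.02],
    [0,0,0.02],
    [0,0,0.02],
    [0,0,0.02],
    [0,0,0.02],
    [0,0,0.02],
    [0,0,0.01],
    [0,0,0],
  ],
)

```text
time_s: 11.5
position: [0.4505, 0.2627, 0.0211]
tool_rot: [3.14, 0.003, 0.317]
ft_force: [-0.3, -0.1, 0.5]
grip_width: 1.002
finger_force: 0.0
```

drive_tool(
  translation=[
    [0,0,0],
    [0,0,0],
    [0,0,-0.05],
    [0,0,0],
    [0,0,0],
    [0,0,0],
    [0,0,0],
    [0,0,0],
  ],
  delta_rot=[
    [0,0,0],
    [0,0,0],
    [0,0,0],
    [0,0,0],
    [0,0,0],
    [0,0,0],
    [0,0,0],
    [0,0,0],
  ],
  claw=0.3,
  newtons=25,
)

```text
time_s: 12.3
position: [0.4518, 0.2639, 0.0215]
tool_rot: [-3.141, -0.001, 0.317]
ft_force: [-1.2, -0.0, 5.6]
grip_width: 0.523
finger_force: 25.0
```

Gripped: the opening reads 46.0 mm. I lift and hover to the left of the holder for one more look at the slot line.

drive_tool(
  translation=[
    [0,0,0.5],
    [0,0,0.5],
    [0.163,-0.279,0.7],
    [0.163,-0.279,0.7],
    [0.163,-0.279,0.7],
    [0.163,-0.279,0.7],
    [0.163,-0.279,0.7],
    [0.163,-0.279,0.7],
  ],
  delta_rot=[
    [0,0,0],
    [0,0,0],
    [0,0,-0.156],
    [0,0,-0.156],
    [0,0,-0.156],
    [0,0,-0.156],
    [0,0,-0.156],
    [0,0,-0.156],
  ],
)

```text
time_s: 13.1
position: [0.4905, 0.1961, 0.2299]
tool_rot: [-3.142, 0.001, 0.223]
ft_force: [0.2, -0.4, -1.1]
grip_width: 0.523
finger_force: 25.0
```

drive_tool(
  translation=[
    [0.163,-0.279,0.5],
    [0.163,-0.279,0],
    [0.163,-0.279,0],
    [0.163,-0.279,0],
    [0.163,-0.279,0],
    [0.163,-0.279,0],
    [0,0,0],
    [0,0,0],
  ],
  delta_rot=[
    [0,0,-0.156],
    [0,0,-0.156],
    [0,0,-0.156],
    [0,0,-0.156],
    [0,0,-0.156],
    [0,0,-0.156],
    [0,0,0],
    [0,0,0],
  ],
)

```text
time_s: 13.9
position: [0.5299, 0.1294, 0.2486]
tool_rot: [3.141, 0.001, 0.129]
ft_force: [-0.0, -0.1, -1.3]
grip_width: 0.523
finger_force: 25.0
```

drive_tool(
  translation=[
    [0,0,0],
    [0,0,0],
    [0,0,0],
    [0,0,0],
    [0,0,0],
    [0,0,0],
    [0,0,0],
    [0,0,0],
  ],
  delta_rot=[
    [0,0,0],
    [0,0,0],
    [0,0,0],
    [0,0,0],
    [0,0,0],
    [0,0,0],
    [0,0,0],
    [0,0,0],
  ],
)

```text
time_s: 14.7
position: [0.5298, 0.1298, 0.2491]
tool_rot: [3.142, -0.0, 0.13]
ft_force: [0.7, 0.3, -1.0]
grip_width: 0.521
finger_force: 25.0
```

```bash
python3 - <<'E'
from h import *
s=status.observe(); print(s["time_s"],s["position"],s["tool_rot"],s["ft_force"],s["grip_width"])
np.save("w3.npy",np.r_[s["position"],s["tool_rot"]])
im=eyes.capture("wrist"); cv2.imwrite("pics/w3.png",im[:,:,::-1])
E
```

```text
14.7 [0.52982562 0.12982791 0.24909623] [ 3.14158755e+00 -3.94965517e-05  1.30080278e-01] [ 0.68184404  0.25843541 -1.01511614] 0.5208468659974048
```

View pics/w3.png

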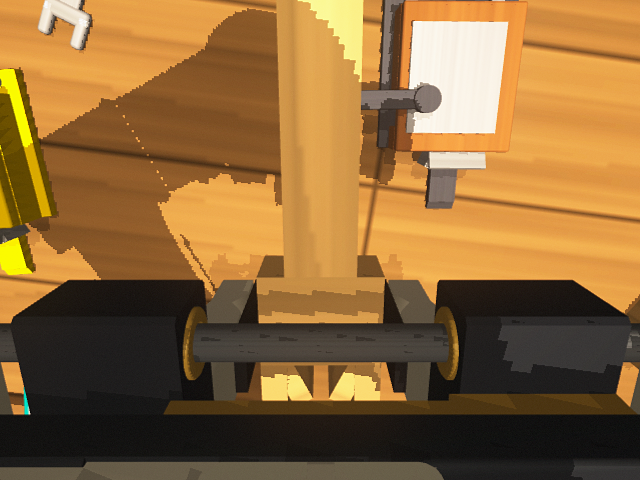

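This view shows the lever horizontal (released), the block's front top edge at row 151 (columns 397–512), the hub at (428,98), the top cheek at (427–486, 153–168) and the lip end near (441,208).

```bash
python3 - <<'E'
from h import *
a=np.load("w3.npy"); c=cam("wrist",dict(position=a[:3],tool_rot=a[3:]))
im=cv2.imread("pics/w3.png"); hsv=cv2.cvtColor(im,cv2.COLOR_BGR2HSV)
w=((hsv[...,1]<40)&(hsv[...,2]>190)).astype(np.uint8)
def line(px,z):
    P=ray(c,px,z)[:,:2]; v=cv2.fitLine(P.astype(np.float32),cv2.DIST_HUBER,0,1e-4,1e-4).ravel(); v=v*(np.sign(v[0]) if abs(v[0])>.5 else np.sign(v[1])); return P,v
# plate left/right edges (rows 30..130) and front
L,Rr=[],[]
for r in range(26,128,2):
    x=np.where(w[r,395:520])[0]+395
    Rr.append((x.max()+.5,r))
    if r<80 or r>116: L.append((x.min()-.5,r))
for n,e in (("plateL",L),("plateR",Rr)):
    P,v=line(e,.052); print(n,"yaw",np.arctan2(v[1],v[0]),"pt",v[2:])
# block right top edge: orange saturation boundary
E=[]
for r in range(6,146,3):
    row=im[r,495:540].astype(int); g=np.abs(np.diff(row.sum(1))); E.append((r,[(495+i,int(g[i])) for i in np.argsort(-g)[:3]]))
print(E[::8])
print("cheek",ray(c,[(427,168),(486,168)],.037+.003),"lip",ray(c,[(427,200),(455,200)],.010))
print("hub",ray(c,(428,97.5),.064))
print("block front corners",ray(c,[(397,151),(512,151)],.052))
for r in (172,180,190,200): print(r,im[r,415:470:3].sum(1))
E
```

```text
plateL yaw 0.20065811 pt [0.6543711  0.07700285]
plateR yaw 0.12306712 pt [0.6467964  0.00618371]
[(6, [(np.int64(526), 36), (np.int64(527), 29), (np.int64(498), 15)]), (30, [(np.int64(506), 201), (np.int64(507), 68), (np.int64(523), 38)]), (54, [(np.int64(504), 141), (np.int64(503), 127), (np.int64(521), 41)]), (78, [(np.int64(501), 204), (np.int64(500), 68), (np.int64(516), 29)]), (102, [(np.int64(498), 203), (np.int64(497), 62), (np.int64(513), 36)]), (126, [(np.int64(495), 214), (np.int64(510), 42), (np.int64(511), 25)])]
cheek [[ 0.57097589  0.04517821  0.04      ]
 [ 0.57737129 -0.00391197  0.04      ]] lip [[0.53899851 0.03118992 0.01      ]
 [0.5423653  0.00535387 0.01      ]]
hub [[0.6248777  0.06136111 0.064     ]]
block front corners [[ 0.5823381   0.0749559   0.052     ]
 [ 0.594242   -0.01642939  0.052     ]]
172 [381 382 394 396 374 160 312 300 302 310 298 309 301 300 394 410 414 470
 468]
180 [479 474 483 481 142 314 349 345 347 345 356 351 351 331 458 457 452 452
 451]
190 [314 338 373 388 105 367 345 346 353 348 363 353 353 360 491 491 493 493
 497]
200 [445 443 451 263 117 362 346 346 346 353 353 357 346 404 416 396 381 360
 341]
```

Two views agree: mouth (0.589, 0.0234), yaw 0.127 and pivot (0.6246, 0.0612), with block width 92.2 mm. The pin is held straight along the tool axis. I go to the pre-insert pose.

drive_tool(
  translation=[
    [-0.28,-0.392,0],
    [-0.28,-0.392,0],
    [-0.28,-0.392,0],
    [-0.28,-0.392,0],
    [-0.28,-0.392,-0.3],
    [-0.28,-0.392,-0.3],
    [-0.28,-0.392,-0.3],
    [-0.28,-0.392,-0.3],
  ],
  delta_rot=[
    [0,0,0],
    [0,0,0],
    [0,0,0],
    [0,0,0],
    [0,0,0],
    [0,0,0],
    [0,0,0],
    [0,0,-0.03],
  ],
)

```text
time_s: 15.55
position: [0.439, 0.0029, 0.201]
tool_rot: [-3.141, -0.001, 0.127]
ft_force: [0.0, -0.5, -0.1]
grip_width: 0.523
finger_force: 25.0
```

drive_tool(
  translation=[
    [0,0,-0.7],
    [0,0,-0.7],
    [0,0,-0.7],
    [0,0,-0.7],
    [0,0,-0.6],
    [0,0,-0.3],
    [0,0,-0.2],
    [0,0,-0.1],
  ],
  delta_rot=[
    [0,0,0],
    [0,0,0],
    [0,0,0],
    [0,0,0],
    [0,0,0],
    [0,0,0],
    [0,0,0],
    [0,0,0],
  ],
)

```text
time_s: 16.35
position: [0.4399, 0.0038, 0.0409]
tool_rot: [3.141, 0.0, 0.127]
ft_force: [0.0, -1.1, -0.5]
grip_width: 0.529
finger_force: 25.0
```

drive_tool(
  translation=[
    [0,0,0],
    [0,0,0],
    [0,0,0],
    [0,0,0],
    [0,0,0],
    [0,0,0],
    [0,0,0],
    [0,0,0],
  ],
  delta_rot=[
    [0,0,0],
    [0,0,0],
    [0,0,0],
    [0,0,0],
    [0,0,0],
    [0,0,0],
    [0,0,0],
    [0,0,0],
  ],
)

```text
time_s: 17.15
position: [0.4402, 0.0044, 0.0411]
tool_rot: [3.142, -0.0, 0.127]
ft_force: [0.4, -0.5, -1.0]
grip_width: 0.523
finger_force: 25.0
```

```bash
python3 - <<'E'
from h import *
s=status.observe(); print(s["time_s"],s["position"],s["tool_rot"],s["ft_force"],s["joint_positions"])
im=eyes.capture("scene"); cv2.imwrite("pics/s4.png",cv2.resize(im[225:345,230:400,::-1],None,fx=4,fy=4))
E
```

```text
17.15 [0.44024237 0.00439038 0.0410866 ] [ 3.14158067e+00 -4.12523538e-06  1.27026254e-01] [ 0.41296883 -0.54501039 -0.98934847] [ 4.60741287e-01  2.26283078e-01 -7.45708760e-01  2.24882673e-05
 -5.98804517e-01  1.23706272e+00]
```

View pics/s4.png

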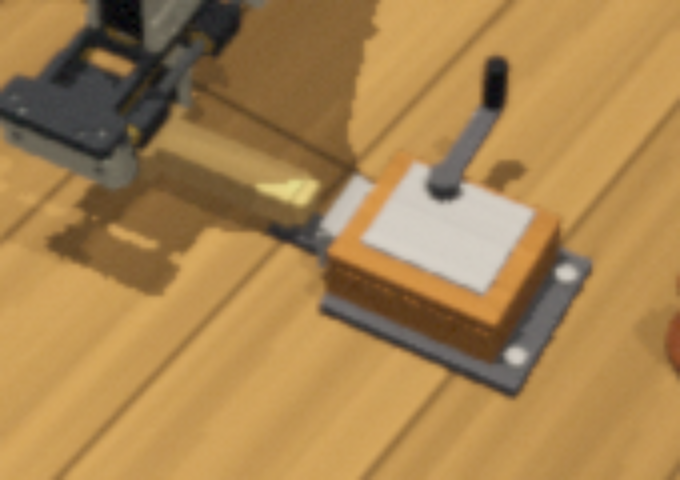

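The pin hangs in line with the mouth, just above the lip, and the lever is released. I lower it to slot height and begin sliding in.

drive_tool(
  translation=[
    [0,0,-0.11],
    [0,0,-0.1],
    [0,0,0],
    [0.149,0.019,0],
    [0.149,0.019,0],
    [0.149,0.019,0],
    [0.149,0.019,0],
    [0.149,0.019,0],
  ],
  delta_rot=[
    [0,0,0],
    [0,0,0],
    [0,0,0],
    [0,0,0],
    [0,0,0],
    [0,0,0],
    [0,0,0],
    [0,0,0],
  ],
)

```text
time_s: 18.0
position: [0.4707, 0.0082, 0.0327]
tool_rot: [-3.142, -0.0, 0.127]
ft_force: [-0.6, -1.1, 0.1]
grip_width: 0.522
finger_force: 25.0
```

drive_tool(
  translation=[
    [0.124,0.016,0],
    [0.124,0.016,0],
    [0.124,0.016,0],
    [0.124,0.016,0],
    [0.124,0.016,0],
    [0.124,0.016,0],
    [0.124,0.016,0],
    [0.124,0.016,0],
  ],
  delta_rot=[
    [0,0,0],
    [0,0,0],
    [0,0,0],
    [0,0,0],
    [0,0,0],
    [0,0,0],
    [0,0,0],
    [0,0,0],
  ],
)

```text
time_s: 18.8
position: [0.5101, 0.0133, 0.0327]
tool_rot: [-3.142, 0.0, 0.127]
ft_force: [-0.1, 0.2, -0.6]
grip_width: 0.523
finger_force: 25.0
```

The tip is about 38 mm inside with no contact force. I continue more slowly.

drive_tool(
  translation=[
    [0.056,0.007,0],
    [0.056,0.007,0],
    [0.056,0.007,0],
    [0.056,0.007,0],
    [0.056,0.007,0],
    [0.056,0.007,0],
    [0.056,0.007,0],
    [0.056,0.007,0],
  ],
  delta_rot=[
    [0,0,0],
    [0,0,0],
    [0,0,0],
    [0,0,0],
    [0,0,0],
    [0,0,0],
    [0,0,0],
    [0,0,0],
  ],
)

```text
time_s: 19.6
position: [0.5278, 0.0155, 0.0327]
tool_rot: [3.142, 0.0, 0.127]
ft_force: [-0.2, -0.5, 0.1]
grip_width: 0.523
finger_force: 25.0
```

drive_tool(
  translation=[
    [0.025,0.003,0],
    [0.025,0.003,0],
    [0.025,0.003,0],
    [0.025,0.003,0],
    [0.025,0.003,0],
    [0.025,0.003,0],
    [0.025,0.003,0],
    [0.025,0.003,0],
  ],
  delta_rot=[
    [0,0,0],
    [0,0,0],
    [0,0,0],
    [0,0,0],
    [0,0,0],
    [0,0,0],
    [0,0,0],
    [0,0,0],
  ],
)

```text
time_s: 20.4
position: [0.5357, 0.0165, 0.0327]
tool_rot: [3.142, -0.0, 0.127]
ft_force: [0.2, -1.1, -0.2]
grip_width: 0.522
finger_force: 25.0
```

Tip about 64 mm in, still free.

drive_tool(
  translation=[
    [0.025,0.003,0],
    [0.025,0.003,0],
    [0.025,0.003,0],
    [0.025,0.003,0],
    [0.025,0.003,0],
    [0.025,0.003,0],
    [0.025,0.003,0],
    [0.025,0.003,0],
  ],
  delta_rot=[
    [0,0,0],
    [0,0,0],
    [0,0,0],
    [0,0,0],
    [0,0,0],
    [0,0,0],
    [0,0,0],
    [0,0,0],
  ],
)

```text
time_s: 21.2
position: [0.5424, 0.0172, 0.0323]
tool_rot: [3.141, 0.002, 0.127]
ft_force: [-5.4, 2.0, 1.8]
grip_width: 0.52
finger_force: 25.0
```

Contact at about 71 mm inside with 5.4 N. I press a little more to confirm that it is solid.

drive_tool(
  translation=[
    [0.025,0.003,0],
    [0.025,0.003,0],
    [0,0,0],
    [0,0,-0.01],
    [0,0,-0.01],
    [0,0,0],
    [0,0,0],
    [0,0,0],
  ],
  delta_rot=[
    [0,0,0],
    [0,0,0],
    [0,0,0],
    [0,0,0],
    [0,0,0],
    [0,0,0],
    [0,0,0],
    [0,0,0],
  ],
)

```text
time_s: 22.0
position: [0.5426, 0.017, 0.0315]
tool_rot: [3.141, 0.005, 0.127]
ft_force: [-11.1, 1.8, 6.9]
grip_width: 0.521
finger_force: 25.0
```

It is solid: no advance and 11 N. I release the pin, rise and return to the lever post.

drive_tool(
  translation=[
    [0,0,0],
    [0,0,0],
    [0,0,0],
    [0,0,0],
    [0,0,0.4],
    [0,0,0.8],
    [0,0,0.9],
    [0,0,0.86],
  ],
  delta_rot=[
    [0,0,0],
    [0,0,0],
    [0,0,0],
    [0,0,0],
    [0,0,0],
    [0,0,0],
    [0,0,0],
    [0,0,0],
  ],
  claw=0.8,
)

```text
time_s: 22.8
position: [0.5457, 0.0176, 0.1516]
tool_rot: [3.141, -0.0, 0.127]
ft_force: [0.8, 0.8, 0.1]
grip_width: 0.804
finger_force: 0.0
```

drive_tool(
  translation=[
    [0.107,0.178,0],
    [0.107,0.178,0],
    [0.107,0.178,0],
    [0.107,0.178,0],
    [0.107,0.178,0],
    [0.107,0.178,0],
    [0.107,0.178,0],
    [0.107,0.178,0],
  ],
  delta_rot=[
    [0,0,-0.976],
    [0,0,-0.976],
    [0,0,-0.976],
    [0,0,-0.976],
    [0,0,-0.976],
    [0,0,-0.976],
    [0,0,-0.976],
    [0,0,-0.976],
  ],
  claw=0.45,
)

```text
time_s: 23.6
position: [0.5802, 0.075, 0.1503]
tool_rot: [-3.141, -0.0, -0.658]
ft_force: [0.3, -0.4, -0.2]
grip_width: 0.447
finger_force: 0.0
```

drive_tool(
  translation=[
    [0.107,0.178,0],
    [0.107,0.178,0],
    [0.107,0.178,0],
    [0.107,0.178,0],
    [0.107,0.178,0],
    [0.107,0.178,0],
    [0.107,0.178,0],
    [0.107,0.178,0],
  ],
  delta_rot=[
    [0,0,-0.976],
    [0,0,-0.976],
    [0,0,-0.976],
    [0,0,-0.976],
    [0,0,-0.976],
    [0,0,-0.976],
    [0,0,-0.976],
    [0,0,-0.976],
  ],
)

```text
time_s: 24.4
position: [0.6144, 0.1319, 0.1502]
tool_rot: [-3.141, 0.0, -1.439]
ft_force: [-0.1, 0.3, -0.0]
grip_width: 0.448
finger_force: 0.0
```

drive_tool(
  translation=[
    [0,0,0],
    [0,0,0],
    [0,0,0],
    [0,0,0],
    [0,0,0],
    [0,0,0],
    [0,0,0],
    [0,0,0],
  ],
  delta_rot=[
    [0,0,0],
    [0,0,0],
    [0,0,0],
    [0,0,0],
    [0,0,0],
    [0,0,0],
    [0,0,0],
    [0,0,0],
  ],
)

```text
time_s: 25.2
position: [0.6141, 0.1316, 0.1503]
tool_rot: [-3.142, 0.0, -1.434]
ft_force: [-0.1, -0.1, 0.2]
grip_width: 0.451
finger_force: 0.0
```

```bash
python3 - <<'E'
from h import *
s=status.observe(); print(s["time_s"],s["position"],s["tool_rot"],s["ft_force"])
im=eyes.capture("top"); cv2.imwrite("pics/t5.png",cv2.resize(im[150:290,250:410,::-1],None,fx=4,fy=4))
E
```

```text
25.2 [0.61412838 0.13157283 0.15032274] [-3.14150551e+00  1.85516481e-05 -1.43448288e+00] [-0.07404329 -0.09623512  0.17294653]
```

View pics/t5.png

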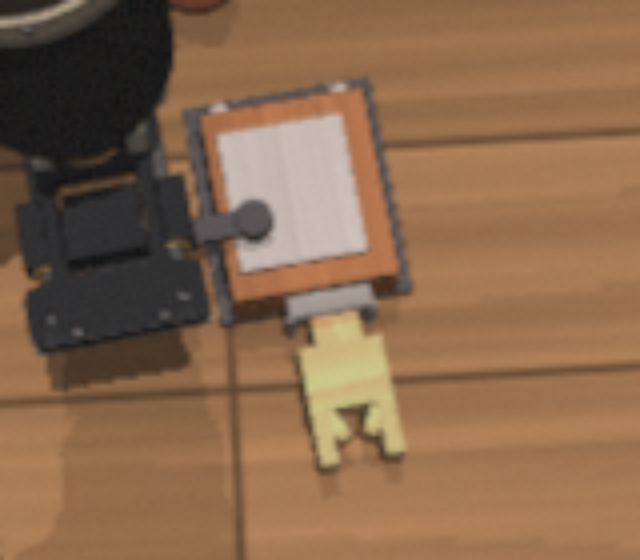

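The pin is straight in the slot. I lower onto the post, grip it, and work out the arc back.

drive_tool(
  translation=[
    [0,0,-0.3],
    [0,0,-0.4],
    [0,0,-0.4],
    [0,0,-0.3],
    [0,0,-0.21],
    [0,0,0],
    [0,0,0],
    [0,0,0],
  ],
  delta_rot=[
    [0,0,0],
    [0,0,0],
    [0,0,0],
    [0,0,0],
    [0,0,0],
    [0,0,0],
    [0,0,0],
    [0,0,0],
  ],
)

```text
time_s: 26.05
position: [0.6146, 0.1318, 0.0866]
tool_rot: [-3.14, 0.0, -1.434]
ft_force: [0.6, -0.6, -0.4]
grip_width: 0.447
finger_force: 0.0
```

drive_tool(
  translation=[
    [0,0,0],
    [0,0,0],
    [0,0,0],
    [0,0,0],
    [0,0,0],
    [0,0,0],
    [0,0,0],
    [0,0,0],
  ],
  delta_rot=[
    [0,0,0],
    [0,0,0],
    [0,0,0],
    [0,0,0],
    [0,0,0],
    [0,0,0],
    [0,0,0],
    [0,0,0],
  ],
  claw=0.1,
  newtons=12,
)

```text
time_s: 26.85
position: [0.6141, 0.1317, 0.0861]
tool_rot: [-3.141, 0.0, -1.434]
ft_force: [-1.6, -0.3, 3.8]
grip_width: 0.181
finger_force: 12.0
```

```bash
python3 - <<'E'
import numpy as np
t=1.709+.065*np.arange(25); P=.0702*np.c_[np.cos(t),np.sin(t)]
print((np.diff(P,axis=0)/.04).round(3).tolist())
E
```

```text
[[-0.112, -0.019], [-0.111, -0.027], [-0.109, -0.034], [-0.107, -0.041], [-0.104, -0.048], [-0.1, -0.054], [-0.097, -0.061], [-0.092, -0.067], [-0.088, -0.073], [-0.083, -0.078], [-0.078, -0.083], [-0.072, -0.088], [-0.066, -0.093], [-0.06, -0.097], [-0.054, -0.101], [-0.047, -0.104], [-0.04, -0.107], [-0.033, -0.109], [-0.026, -0.111], [-0.019, -0.113], [-0.011, -0.113], [-0.004, -0.114], [0.003, -0.114], [0.011, -0.114]]
```

drive_tool(
  translation=[
    [-0.112,-0.019,0],
    [-0.111,-0.027,0],
    [-0.109,-0.034,0],
    [-0.107,-0.041,0],
    [-0.104,-0.048,0],
    [-0.1,-0.054,0],
    [-0.097,-0.061,0],
    [-0.092,-0.067,0],
  ],
  delta_rot=[
    [0,0,0.65],
    [0,0,0.65],
    [0,0,0.65],
    [0,0,0.65],
    [0,0,0.65],
    [0,0,0.65],
    [0,0,0.65],
    [0,0,0.65],
  ],
)

```text
time_s: 27.65
position: [0.5812, 0.1178, 0.0861]
tool_rot: [-3.14, -0.0, -0.912]
ft_force: [0.5, -0.3, 1.6]
grip_width: 0.183
finger_force: 12.0
```

drive_tool(
  translation=[
    [-0.088,-0.073,0],
    [-0.083,-0.078,0],
    [-0.078,-0.083,0],
    [-0.072,-0.088,0],
    [-0.066,-0.093,0],
    [-0.06,-0.097,0],
    [-0.054,-0.101,0],
    [-0.047,-0.104,0],
  ],
  delta_rot=[
    [0,0,0.65],
    [0,0,0.65],
    [0,0,0.65],
    [0,0,0.65],
    [0,0,0.65],
    [0,0,0.65],
    [0,0,0.65],
    [0,0,0.65],
  ],
)

```text
time_s: 28.45
position: [0.5591, 0.0891, 0.0861]
tool_rot: [-3.141, -0.0, -0.392]
ft_force: [0.7, 0.7, 3.1]
grip_width: 0.18
finger_force: 12.0
```

drive_tool(
  translation=[
    [-0.04,-0.107,0],
    [-0.033,-0.109,0],
    [-0.026,-0.111,0],
    [-0.019,-0.113,0],
    [-0.011,-0.113,0],
    [-0.004,-0.114,0],
    [0.003,-0.114,0],
    [0,0,0],
  ],
  delta_rot=[
    [0,0,0.65],
    [0,0,0.65],
    [0,0,0.65],
    [0,0,0.65],
    [0,0,0.65],
    [0,0,0.65],
    [0,0,0.65],
    [0,0,0],
  ],
)

```text
time_s: 29.25
position: [0.5539, 0.0586, 0.0861]
tool_rot: [-3.14, -0.001, 0.063]
ft_force: [-1.9, 4.6, 2.2]
grip_width: 0.179
finger_force: 12.0
```

Lever at about 1.49 rad. I finish the last part and press against its end.

drive_tool(
  translation=[
    [0.01,-0.1,0],
    [0.005,-0.05,0],
    [0.005,-0.03,0],
    [0,-0.02,0],
    [0,0,0],
    [0,0,0],
    [0,0,0],
    [0,0,0],
  ],
  delta_rot=[
    [0,0,0.6],
    [0,0,0.2],
    [0,0,0],
    [0,0,0],
    [0,0,0],
    [0,0,0],
    [0,0,0],
    [0,0,0],
  ],
)

```text
time_s: 30.05
position: [0.5543, 0.0529, 0.0861]
tool_rot: [-3.138, -0.002, 0.141]
ft_force: [-7.8, 18.7, 5.5]
grip_width: 0.181
finger_force: 12.0
```

Hard end stop at about 1.57 rad. I ease off a little, release, rise and check.

drive_tool(
  translation=[
    [0,0.03,0],
    [0,0,0],
    [0,0,0],
    [0,0,0],
    [0,0,0],
    [0,0,0],
    [0,0,0],
    [0,0,0],
  ],
  delta_rot=[
    [0,0,0],
    [0,0,0],
    [0,0,0],
    [0,0,0],
    [0,0,0],
    [0,0,0],
    [0,0,0],
    [0,0,0],
  ],
  claw=0.45,
)

```text
time_s: 30.85
position: [0.5545, 0.0507, 0.0859]
tool_rot: [3.142, -0.0, 0.14]
ft_force: [0.4, 0.2, -0.5]
grip_width: 0.449
finger_force: 0.0
```

drive_tool(
  translation=[
    [0,0,0.3],
    [0,0,0.6],
    [0,0,0.8],
    [-0.2,0.5,0.8],
    [-0.3,0.8,0.5],
    [-0.3,0.8,0],
    [-0.3,0.8,0],
    [-0.3,0.8,0],
  ],
  delta_rot=[
    [0,0,0],
    [0,0,0],
    [0,0,0],
    [0,0,0],
    [0,0,0],
    [0,0,0],
    [0,0,0],
    [0,0,0],
  ],
)

```text
time_s: 31.65
position: [0.498, 0.2001, 0.2074]
tool_rot: [-3.141, -0.002, 0.14]
ft_force: [1.2, 0.6, -0.5]
grip_width: 0.453
finger_force: 0.0
```

drive_tool(
  translation=[
    [0,0,0],
    [0,0,0],
    [0,0,0],
    [0,0,0],
    [0,0,0],
    [0,0,0],
    [0,0,0],
    [0,0,0],
  ],
  delta_rot=[
    [0,0,0],
    [0,0,0],
    [0,0,0],
    [0,0,0],
    [0,0,0],
    [0,0,0],
    [0,0,0],
    [0,0,0],
  ],
)

```text
time_s: 32.45
position: [0.4986, 0.1986, 0.2058]
tool_rot: [3.142, 0.0, 0.14]
ft_force: [0.2, -0.3, 0.5]
grip_width: 0.449
finger_force: 0.0
```

```bash
python3 - <<'E'
from h import *
s=status.observe(); print(s["time_s"],s["position"],s["ft_force"])
im=eyes.capture("top"); cv2.imwrite("pics/t6.png",cv2.resize(im[150:290,250:410,::-1],None,fx=4,fy=4))
E
```

```text
32.45 [0.49855573 0.19863658 0.20581766] [ 0.21423165 -0.25447053  0.46843763]
```

View pics/t6.png

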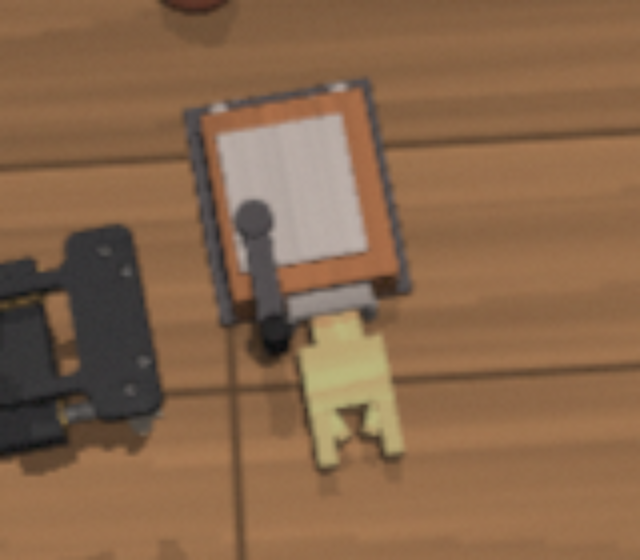

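The lever is parallel to the slot, with its post at crop position (274,335). The pin is straight and hasn't moved since insertion, and the gripper is clear of everything, so I hand in.

```bash
python3 -c "
from station import close_job
print(close_job())"
```

```text
the job is handed in; nothing more can be done
None
```

The narrow-tang pin is in the slot against the hidden stop (about 71 mm in), the lever is locked at about 1.57 rad, and I handed the job in at about 32.5 s; no verdict was shown.

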